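Seat the beater in the mixer drive and hold it down

TASK

On the white mixer drive, turn the grey hexagonal collar anticlockwise (seen from above) as far as it goes, then take the orange-handled beater from its wooden stand and turn it until its cross-shaped stem meshes with the drive. Push it fully home against the spring, black flange flush on the collar, and finish while still holding it there, upright and pressed down (the spring lifts it if you let go). Leave the mug, the two coffee capsules, the brown box and the mustard jar where they are.

Things in the scene. Friction and masses are not known exactly. Their poses are not given: they have to be found in the camera images.
- drive_mouth (a point): Mouth of the drive: centre of the collar's top face, 84 mm above the worktop, fixed to the base. z up along the drive's axis; x, y along the two cross slots of the steel drive, which are 9 mm wide, reach 15 mm from the axis and begin 6 mm below this point. The beater is home when the underside of its flange lies at this point.
- mixer_base: White round drive base, 130 mm across, fixed, its top face 40 mm above the worktop; origin at the centre of its underside, below drive_mouth, same axes. A green dot on its top on the -x side marks the collar's open place, a red dot the locked place.
- collar (a joint): Turn of the collar about the drive's upright axis, rad: 0 locked, 0.785 fully open (stop); grows anticlockwise from above, stays where left (friction 0.12 N m). Its top is a 6 mm plate with a cross opening (arms 11 mm wide), 45 degrees off the drive's slots when locked, so no stem enters; in line with them when open. Its orange dot then points to the green dot.
- collar_mid (a point): Centre of the grey hexagonal collar at half its height, on the drive's axis, 72 mm above the worktop; turns with it. 50 mm across the flats, which are upright and span 60 to 84 mm above the worktop, with 20 mm free below. One flat faces this point's x axis, the others follow every 60 degrees. At joint value j its x axis is drive_mouth's x turned anticlockwise by j.
- spring_pin (a joint): Travel of the brass spring pin in the middle of the drive, m: 0 up, grows as it is pressed down, 0.010 with the beater fully home. The stem's foot meets it 10 mm before home; it pushes back with 4 N there, growing to 11 N at home, where the flange meets the rigid collar.
- beater_mid (a point): Middle of the beater on its axis, 60 mm above the foot of the stem; z up. Orange square grip column 22 x 22 mm, faces square to x and y, up to 60 mm above this point. Two wire loops stick out along +x and -x to 47 mm from the axis, up to 12 mm above this point: grip the column above them (either pair of faces). About 0.12 kg. Starts upright in the stand, stem loosely in its hole.
- beater_seat (a point): Centre of the underside of the beater's black flange (40 mm across, 6 mm thick), 30 mm below beater_mid, same axes. Below it is the cross-shaped steel stem, 30 mm long: two crossed blades 24 mm long and 6 mm thick along x and y (lowest 5 mm: 20 x 4 mm). At home this point meets drive_mouth. At the start the flange rests on the stand's top.
- stand: Wooden stand, 84 x 84 x 40 mm, fixed; origin at the centre of its underside. A round hole 28 mm across and 34 mm deep in the middle of its top holds the beater's stem.
- mug: Small cup with a handle, 65 x 92 x 49 mm, origin at its underside; leave alone.
- capsule_red: Red coffee capsule, 37 mm across, 26 mm high, origin at its underside; leave alone.
- capsule_green: Dark green coffee capsule, 37 mm across, 26 mm high, origin at its underside; leave alone.
- box: Brown box with lid, 66 x 96 x 72 mm, origin at its underside; leave alone.
- mustard: Jar with a red lid, 62 mm across, 86 mm high, origin at its underside; leave alone.
There are look-alikes about, which are no part of the job. Leave any turquoise look-alike of the part that bears beater_mid alone.

How it is judged:
By the outcome, as a careful person would: the job done as asked, in the order asked, and still so for the second after the job is handed in, while the arm keeps its last pose, push and grip.
It also fails if it takes over 54 s, if anything falls off the work surface, if the arm or the gripper's body presses on something with over 40 N, if the wrist force passes 120 N, or if a joint passes its speed limit or range.

ROBOT

A 6-joint arm with a two-finger parallel gripper is mounted at the origin on a cart in front of the work surface, level with it; the furniture and walls round the work are solid. World frame = base frame: x ahead of the robot, y to its left, z up, the work surface at z = 0. Lengths are in m, angles in rad, forces in N, time in s.
With the tool pointing down it reaches from about 0.25 to 0.775 m from the base axis. Payload 4 kg.
Tool frame: the origin (TCP) lies midway between the tips of the shut fingers; the grasp point (between the pads) lies 19 mm behind it; z points along the fingers, y is the line along which they close (so a half turn about z gives the same grasp; the last joint's range is limited). The gripper opens to 94 mm and grips with 3 to 60 N. Pads are 16 mm wide; open, the fingers measure 119 mm over their backs; the gripper's body (75 mm by 177 mm) begins 78 mm behind the grasp point.
Start: joints at [-0.103, 0.087, 1.371, -0, 1.684, -0.103], TCP at [0.55, -0, 0.167] pointing down, gripper open.
Joint ranges: [-3.1, 3.1], [-0.76, 2.03], [0.27, 2.55], [-1.08, 4.22], [0.17, 2.65], [-2.57, 2.57]. Speed limits (rad/s): [2.79, 2.79, 3.14, 3.14, 3.14, 3.14].

INTERFACE

Orientations are given as a 3x3 rotation matrix whose columns are the frame's x, y, z axes.
In Python, from cell import sensors, vision, robot gives the robot as it stands.
- The arm moves only by the tool carry_out, never from a script. Its argument "deltas" is a list of rows, each an object with "translation": the shift along the tool's x, y, z in units of 40 mm (1.0 is 40 mm), a list of three; "dr": the turn, a rotation vector about the tool's x, y, z in units of 6 degrees (1.0 is 6 degrees), a list of three. A call has 1 to 8 rows; each row shifts and turns the commanded pose from where the row before left it, along the tool's axes as they then stand; what a row does not reach is not made up. A row lasts 1/12 s, in which the tool goes at most 41.7 mm and 7.16 degrees, less where a joint would pass 70% of its speed; a pose out of reach is approached as far as the arm can. A call is refused whole if a number of a shift passes 1 or a number of a turn 1, either way. A call with a gripper value outside its range is refused whole. "jaw" is the closure, from 0 (fully open) to 1 (shut), set as the call begins (left out, the last holds). The fingers move at their own pace and stop on an object; "force" is the grip in N (left out, the last holds). Time passes only in rows, so rows that do not move let the fingers close. It gives the time, the measured TCP pose, the force, the opening and the grip force at its end, in the units of the state.
- sensors.get_obs(): the state, without advancing time (a new reading comes with each control period).
- vision.camera(name): name is "scene" or "side" or "wrist"; returns a dict with "img" (420x560x3 uint8, red, green, blue), "mtx" (3x3 intrinsics, pixels), "eye" and "orientation" of the camera in the world; the wrist camera has in their place "hand_eye" (4x4, takes a point from camera to tool coordinates, whose origin is the TCP and whose axes are the flange's). Camera axes: x right, y down, z forward; pixel columns grow to the right and rows downward; lengths in m; the calibration is good to about 2 mm. A picture is of the moment at which its call begins: read the wrist's pose just before it. There is no depth.
- robot.hand_in(): hands the job in; it is judged then, once.
The state is a dict: "clock": time; "joints": joint angles; "joint_vel": joint speeds; "joint_torque": joint torques, N m; "tool_pos": TCP position; "orientation": TCP orientation; "wrist_force": force on the tool from outside, world axes, zero at the start; "moment": the same for the moment, N m; "opening": finger opening in m; "gripper_force": force on a finger pad.
Only numpy, scipy, OpenCV 4.12 (cv2) and the standard library are available. Lean on these libraries where they do the work, as an engineer would, in place of code of your own. Each camera call takes 0.05 s, during which the arm holds its last target. There are 200 camera calls.

## Working session

There is one attempt and no reset: what is moved stays moved. The work goes in short steps, Python scripts to look and compute and a tool call to move; the robot and the scene stay as the last step left them, time stands still between calls to the robot, and variables do not carry over. Pictures are saved under pics/ and viewed, at most 10 in all, crops included, and the job is handed in when it is done.

Besides the shell and the picture viewer there is one more tool, called after ">>>" as name([rows], argument=value, ...), one row to a line, values as JSON. carry_out: Moves the arm, as the interface text tells. Its arguments: {"type":"object","properties":{"deltas":{"type":"array"},"jaw":{"type":"number"},"force":{"type":"number"}},"required":["deltas"]}

```bash
ls; mkdir -p pics; python3 - <<'E'
from cell import sensors, vision, robot
import cv2,pickle,numpy as np
o=sensors.get_obs();print({k:np.round(v,3) for k,v in o.items()})
d={}
for n in("scene","side","wrist"):
    c=vision.camera(n);d[n]=c;print(n,c["mtx"].round(1).tolist(),[np.round(c[k],3).tolist() for k in c if k not in("img","mtx")])
d['obs']=o;pickle.dump(d,open("d0.pkl","wb"))
cv2.imwrite("pics/scene0.png",d["scene"]["img"][:,:,::-1]);cv2.imwrite("pics/side0.png",d["side"]["img"][:,:,::-1])
E
```

```text
pics
{'clock': np.float64(0.0), 'joints': array([-0.103,  0.088,  1.372, -0.   ,  1.684, -0.103]), 'joint_vel': array([ 0.002, -0.   ,  0.001,  0.   , -0.   , -0.001]), 'joint_torque': array([ 1.0000e-03, -3.4018e+01, -3.0242e+01,  7.2000e-02,  3.3000e-02,
       -0.0000e+00]), 'tool_pos': array([0.549, 0.   , 0.166]), 'orientation': array([[ 0.   ,  1.   , -0.002],
       [ 1.   , -0.   ,  0.   ],
       [ 0.   , -0.002, -1.   ]]), 'wrist_force': array([0.307, 0.697, 0.684]), 'moment': array([ 0.003, -0.023, -0.001]), 'gripper_force': np.float64(0.0), 'opening': np.float64(0.094)}
scene [[440.1, 0.0, 279.9], [0.0, 440.1, 210.0], [0.0, 0.0, 1.0]] [[0.105, -0.498, 0.876], [[0.771, -0.489, 0.409], [-0.637, -0.6, 0.484], [0.008, -0.633, -0.774]]]
side [[389.6, 0.0, 278.4], [0.0, 389.6, 200.0], [0.0, 0.0, 1.0]] [[0.127, -0.675, 0.734], [[0.867, -0.303, 0.395], [-0.497, -0.556, 0.666], [0.017, -0.774, -0.633]]]
wrist [[336.4, 0.0, 277.6], [0.0, 336.4, 209.2], [0.0, 0.0, 1.0]] [[[0.001, -0.965, -0.263, 0.075], [1.0, 0.001, 0.001, -0.0], [-0.001, -0.263, 0.965, -0.218], [0.0, 0.0, 0.0, 1.0]]]
```

View pics/scene0.png

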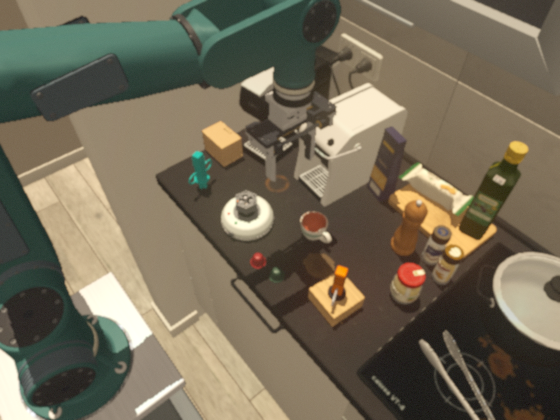

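View pics/side0.png

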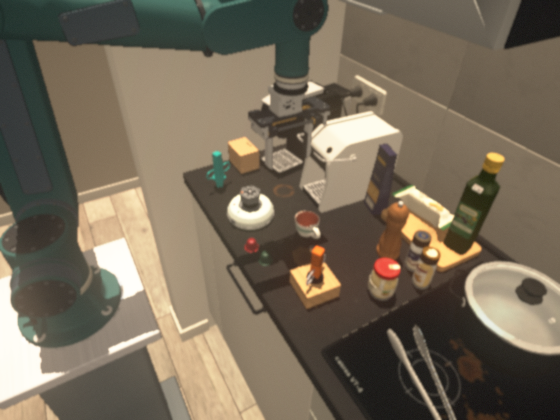

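The scene picture shows the white drive at about (247,216) with its grey collar at (246,203). The orange-handled beater is at (340,280), in the wooden stand at (336,300). 

What could be taken for the beater: the orange one at (340,280), the turquoise look-alike at (201,170), and the brown pepper mill at (408,228). I choose the orange one in the wooden stand. The white drive has no double.

```bash
cat > h.py <<'E'
import numpy as np,cv2,pickle
def ray(c,p,obs=None):
    d=np.array([(p[0]-c["mtx"][0,2])/c["mtx"][0,0],(p[1]-c["mtx"][1,2])/c["mtx"][1,1],1.])
    if "hand_eye" in c:
        T=np.eye(4);T[:3,:3]=obs["orientation"];T[:3,3]=obs["tool_pos"];T=T@c["hand_eye"];return T[:3,3],T[:3,:3]@d
    return np.array(c["eye"]),np.array(c["orientation"])@d
def plane(c,p,z,obs=None):
    e,d=ray(c,p,obs);return e+d*(z-e[2])/d[2]
def proj(c,X,obs=None):
    if "hand_eye" in c:
        T=np.eye(4);T[:3,:3]=obs["orientation"];T[:3,3]=obs["tool_pos"];T=T@c["hand_eye"]
        e,R=T[:3,3],T[:3,:3]
    else: e,R=np.array(c["eye"]),np.array(c["orientation"])
    q=c["mtx"]@(R.T@(np.array(X)-e));return q[:2]/q[2]
def hsv(c): return cv2.cvtColor(c["img"],cv2.COLOR_RGB2HSV)
def blobs(m,amin=20):
    n,l,s,ce=cv2.connectedComponentsWithStats(m.astype(np.uint8));return [(s[i],ce[i],l==i) for i in range(1,n) if s[i][4]>=amin]
E
python3 - <<'E'
from h import *
d=pickle.load(open("d0.pkl","rb"))
for n,roi,bo in(("scene",(205,185,290,250),(305,260,370,325)),("side",(215,180,285,235),(285,240,345,310))):
    c=d[n];H=hsv(c)
    m=np.zeros(H.shape[:2],bool);x0,y0,x1,y1=roi;m[y0:y1,x0:x1]=True
    w=m&(H[...,2]>130)&(H[...,1]<70)
    b=max(blobs(w),key=lambda b:b[0][4]);print(n,b[0],b[1])
    ct=cv2.findContours(b[2].astype(np.uint8),0,2)[0][0]
    # map hull pixels to the plane z=.04 and fit circle
    P=np.array([plane(c,p[0],.035)[:2] for p in cv2.convexHull(ct)])
    print(cv2.minEnclosingCircle(P.astype(np.float32)))
    m[:]=0;x0,y0,x1,y1=bo;m[y0:y1,x0:x1]=True
    o=m&(H[...,0]<14)&(H[...,1]>190)&(H[...,2]>120)
    for b in blobs(o): print("or",b[0],b[1],plane(c,b[1],.105))
    ct=max(blobs(m&(H[...,2]>90)&(H[...,1]>60)),key=lambda b:b[0][4]);print(ct[0],ct[1],plane(c,ct[1],.04))
s=np.hstack([cv2.resize(d["scene"]["img"][180:255,200:300],(400,300),interpolation=2),cv2.resize(d["scene"]["img"][255:330,295:395],(400,300),interpolation=2)])
w=cv2.resize(d["wrist"]["img"],(400,300));t=cv2.resize(d["side"]["img"][235:310,270:370],(400,300),interpolation=2)
cv2.imwrite("pics/c1.png",np.vstack([s,np.hstack([w,t])])[:,:,::-1])
E
```

```text
scene [ 221  190   53   50 1677] [246.7543232 216.5104353]
((0.4791911840438843, 0.07161581516265869), 0.07770073413848877)
or [332 275  13  20 144] [338.23611111 284.10416667] [ 0.48045123 -0.23561958  0.105     ]
[ 308  260   58   65 2121] [336.0193305  294.29184347] [ 0.49119422 -0.22820543  0.04      ]
side [ 227  186   47   43 1259] [250.21048451 209.42255759]
((0.4836607575416565, 0.07670006901025772), 0.09153075516223907)
or [312 245  12  14  62] [317.53225806 252.29032258] [ 0.50517802 -0.21108646  0.105     ]
or [315 265   6  12  44] [317.47727273 270.84090909] [ 0.4752669  -0.25477008  0.105     ]
[ 289  244   53   65 1959] [315.01378254 279.32873915] [ 0.49228637 -0.22924012  0.04      ]
```

View pics/c1.png

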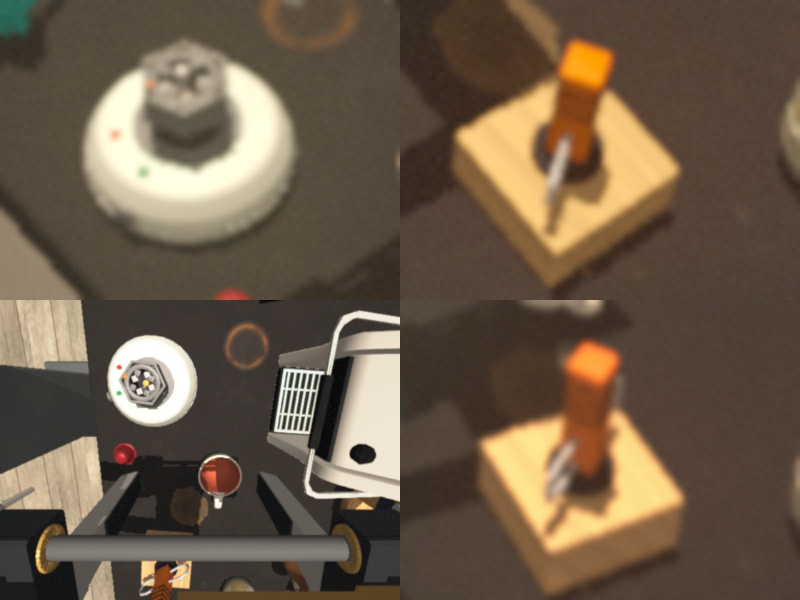

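The crop confirms the choice: an orange square grip column in the wooden stand, and the white drive with a grey hex collar whose orange dot points to the red dot. The wrist view (lower left) shows the drive at about (150,380) in the crop, with the dots on its left side.

```bash
python3 - <<'E'
from h import *
d=pickle.load(open("d0.pkl","rb"));c=d["wrist"];o=d["obs"];H=hsv(c);h,s,v=[H[...,i].astype(int) for i in range(3)]
R=np.zeros(h.shape,bool);R[40:185,140:285]=True
w=R&(v>150)&(s<60)
b=max(blobs(w),key=lambda b:b[0][4]);hull=cv2.convexHull(cv2.findContours(b[2].astype(np.uint8),0,2)[0][0])
for z in(.02,.03,.04):
    P=np.array([plane(c,p[0],z,o)[:2] for p in hull]);e=cv2.fitEllipse(P.astype(np.float32));print(z,e)
R[:]=0;R[80:150,150:225]=True
for n,m,z in(("green",(h>35)&(h<90)&(s>60),.04),("red",((h<8)|(h>172))&(s>60),.04),("orange",(h>8)&(h<25)&(s>80),.084)):
    for b in blobs(R&m,4): print(n,b[0],b[1].round(1),plane(c,b[1],z,o).round(4))
g=R&(v>90)&(v<190)&(s<60)
from math import *
m=np.zeros(h.shape,bool);m[345:,190:275]=True
for b in blobs(m&(h<14)&(s>170)&(v>100)):print("beat",b[0],b[1],plane(c,b[1],.12,o))
cv2.imwrite("pics/c2.png",np.hstack([cv2.resize(c["img"][75:165,160:250],(540,540),interpolation=2)])[:,:,::-1])
# both fixed cams: stand top corners
for n,bo in(("scene",(300,265,370,325)),("side",(285,255,345,310))):
    c=d[n];H=hsv(c);m=np.zeros(H.shape[:2],bool);x0,y0,x1,y1=bo;m[y0:y1,x0:x1]=True
    b=max(blobs(m&(H[...,2]>175)&(H[...,1]>40)&(H[...,1]<160)),key=lambda b:b[0][4]);hu=cv2.convexHull(cv2.findContours(b[2].astype(np.uint8),0,2)[0][0])
    P=np.array([plane(c,p[0],.04)[:2] for p in hu]).astype(np.float32);print(n,b[0],cv2.minAreaRect(P),(P.min(0)+P.max(0))/2)
E
```

```text
0.02 ((0.48186594247817993, 0.07705897837877274), (0.12777158617973328, 0.13102446496486664), 87.15824890136719)
0.03 ((0.48372840881347656, 0.07700450718402863), (0.12425903975963593, 0.127422496676445), 87.15831756591797)
0.04 ((0.4855908751487732, 0.07695002853870392), (0.12074649333953857, 0.12382049858570099), 87.15840911865234)
green [163 127   7   7  33] [166.1 129.9] [0.4382 0.0633 0.04  ]
red [164  91   6   6  33] [166.6  93.6] [0.4416 0.0975 0.04  ]
orange [172 103   6   7  35] [174.6 106.2] [0.4614 0.0844 0.084 ]
orange [199 111  14  11  75] [204.3 116.1] [0.4863 0.0764 0.084 ]
beat [215 371  28  38 573] [228.60558464 388.61605585] [ 0.50293864 -0.17350095  0.12      ]
beat [214 402  25  14  81] [225.59259259 406.44444444] [ 0.49924327 -0.19440992  0.12      ]
beat [212 408  26  12  90] [224.88888889 412.41111111] [ 0.49827441 -0.2015683   0.12      ]
beat [214 414  18   6  56] [222.875      417.01785714] [ 0.49608155 -0.20715521  0.12      ]
scene [309 276  55  43 990] ((0.49397990107536316, -0.22623689472675323), (0.08563545346260071, 0.08749769628047943), 84.71537780761719) [ 0.49296528 -0.2258394 ]
side [290 263  51  35 833] ((0.4948732554912567, -0.2244679480791092), (0.08807434886693954, 0.08776456117630005), 85.00267028808594) [ 0.49430346 -0.22450656]
```

View pics/c2.png

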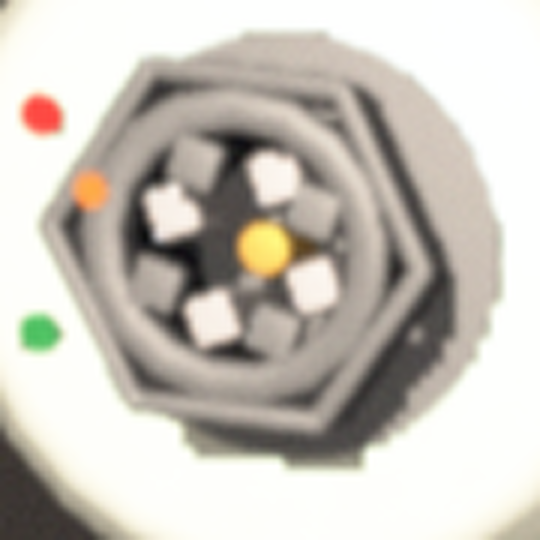

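The collar crop shows the orange dot at (90,190), red at (42,115) and green at (40,332). The hexagon corners are at (150,62), (340,80), (432,275), (315,425), (138,405) and (45,225). That puts the collar near (0.483, 0.077), a few degrees from locked. I'll move above it and re-measure there.

>>> carry_out([
  {"translation": [0.64, -0.56, 0], "dr": [0, 0, 0]},
  {"translation": [0.64, -0.56, 0], "dr": [0, 0, 0]},
  {"translation": [0.64, -0.56, 0], "dr": [0, 0, 0]},
  {"translation": [0, 0, 0], "dr": [0, 0, 0]},
  {"translation": [0, 0, 0], "dr": [0, 0, 0]},
])

```text
clock: 0.57
tool_pos: [0.4821, 0.0777, 0.167]
orientation: [[-0.002, 1.0, 0.001], [1.0, 0.002, -0.0], [-0.0, 0.001, -1.0]]
wrist_force: [0.6, -0.7, -0.2]
opening: 0.0935
gripper_force: 0.0
```

```bash
cat > snap.py <<'E'
from cell import sensors,vision
import sys,pickle,cv2,numpy as np
o=sensors.get_obs();c=vision.camera("wrist");pickle.dump((o,c),open("w_%s.pkl"%sys.argv[1],"wb"))
R=o["orientation"];print(o["clock"].round(2),o["tool_pos"].round(4),"psi",np.degrees(np.arctan2(R[1,1],R[0,1])).round(2),R[:,2].round(3),o["joints"].round(2),o["opening"].round(4),o["wrist_force"].round(1))
cv2.imwrite("pics/w_%s.png"%sys.argv[1],c["img"][:,:,::-1])
E
python3 snap.py a
```

```text
Traceback (most recent call last):
  File "snap.py", line 4, in <module>
    R=o["orientation"];print(o["clock"].round(2),o["tool_pos"].round(4),"psi",np.degrees(np.arctan2(R[1,1],R[0,1])).round(2),R[:,2].round(3),o["joints"].round(2),o["opening"].round(4),o["wrist_force"].round(1))
                             ^^^^^^^^^^^^^^^^
AttributeError: 'float' object has no attribute 'round'
```

```bash
sed -i 's/o\["clock"\].round(2)/round(float(o["clock"]),2)/; s/o\["opening"\].round(4)/round(float(o["opening"]),4)/' snap.py; python3 snap.py a
```

```text
0.62 [0.4828 0.0769 0.1669] psi 0.06 [ 0.001 -0.001 -1.   ] [ 0.04 -0.05  1.51 -0.    1.68  0.04] 0.0942 [-0.3 -0.6 -0.4]
```

View pics/w_a.png

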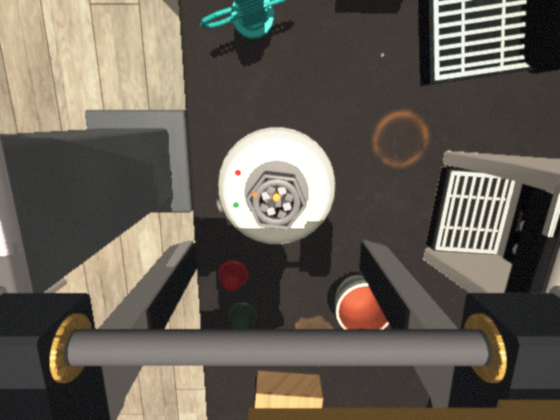

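The wrist view now shows the base at (276,186), the collar at (276,198), the red dot at (238,172), the green dot at (236,205) and the mug at (362,305). Next I'll measure the centre and angle of the hexagon.

```bash
python3 - <<'E'
from h import *
o,c=pickle.load(open("w_a.pkl","rb"));H=hsv(c);h,s,v=[H[...,i].astype(int) for i in range(3)]
R=np.zeros(h.shape,bool);R[160:225,228:310]=True
for n,m,z in(("green",(h>35)&(h<90)&(s>60),.04),("red",((h<8)|(h>172))&(s>60),.04),("orange",(h>8)&(h<25)&(s>80),.084)):
    for b in blobs(R&m,4): print(n,b[0],b[1].round(1),plane(c,b[1],z,o).round(4))
for X in [(.483,.077,z) for z in(0,.04,.084,.076,.167)]: print(X,proj(c,X,o).round(1))
print("mug",plane(c,(360,307),.049,o),"caps",plane(c,(232,275),.026,o),plane(c,(243,316),.026,o))
cv2.imwrite("pics/c3.png",cv2.resize(c["img"][150:250,220:340],(720,600),interpolation=2)[:,:,::-1])
E
```

```text
green [233 202   6   6  25] [235.4 204.6] [0.4384 0.063  0.04  ]
red [235 170   6   5  24] [237.3 172.1] [0.4414 0.0976 0.04  ]
orange [272 189   9  13  61] [275.9 196.3] [0.4813 0.0823 0.084 ]
orange [252 192   6   6  29] [254.4 194.3] [0.4617 0.0841 0.084 ]
(0.483, 0.077, 0) [277.5 184.4]
(0.483, 0.077, 0.04) [277.6 191.7]
(0.483, 0.077, 0.084) [277.7 201.9]
(0.483, 0.077, 0.076) [277.6 199.8]
(0.483, 0.077, 0.167) [277.9 231.3]
mug [ 0.57594625 -0.05343722  0.049     ] caps [ 0.42997964 -0.02558521  0.026     ] [ 0.44146371 -0.07992574  0.026     ]
```

View pics/c3.png

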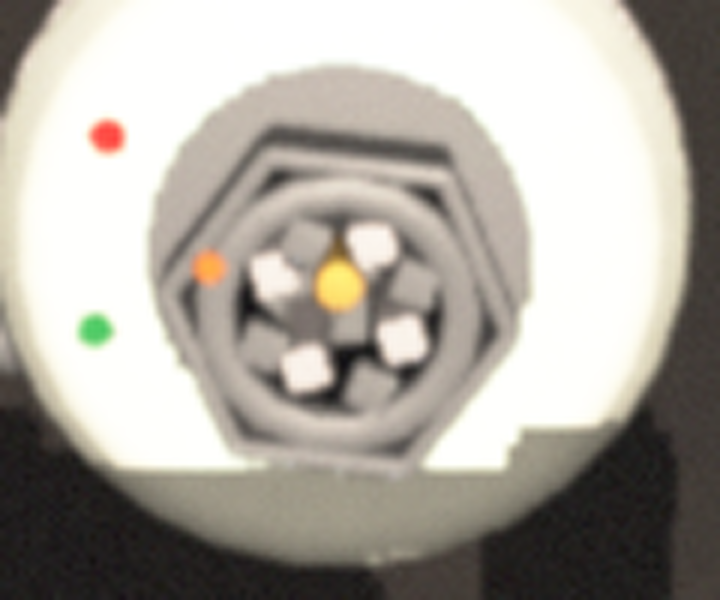

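The hexagon flats lie at about 23.8° mod 60, centred near (0.482, 0.077), and the drive's x is at about 17°. I'll turn the tool to −36° and descend round the collar.

>>> carry_out([
  {"translation": [0, 0, 0], "dr": [0, 0, 1]},
  {"translation": [0, 0, 0], "dr": [0, 0, 1]},
  {"translation": [0, 0, 0], "dr": [0, 0, 1]},
  {"translation": [0, 0, 0], "dr": [0, 0, 1]},
  {"translation": [0, 0, 0], "dr": [0, 0, 1]},
  {"translation": [0, 0, 0], "dr": [0, 0, 1]},
  {"translation": [0, 0, 0.3], "dr": [0, 0, 0]},
  {"translation": [0, 0, 0.5], "dr": [0, 0, 0]},
])

```text
clock: 1.33
tool_pos: [0.4852, 0.0759, 0.1361]
orientation: [[0.587, 0.81, 0.005], [0.81, -0.587, -0.0], [0.003, 0.004, -1.0]]
wrist_force: [0.7, -0.9, -0.6]
opening: 0.0939
gripper_force: 0.0
```

>>> carry_out([
  {"translation": [0, 0, 0.7], "dr": [0, 0, 0]},
  {"translation": [0, 0, 0.7], "dr": [0, 0, 0]},
  {"translation": [0, 0, 0.6], "dr": [0, 0, 0]},
  {"translation": [0, 0, 0], "dr": [0, 0, 0]},
  {"translation": [0, 0, 0], "dr": [0, 0, 0]},
])

```text
clock: 1.75
tool_pos: [0.4815, 0.0761, 0.0528]
orientation: [[0.587, 0.809, -0.005], [0.809, -0.587, -0.0], [-0.003, -0.004, -1.0]]
wrist_force: [0.1, 0.1, -0.1]
opening: 0.0943
gripper_force: 0.0
```

>>> carry_out([
  {"translation": [0, 0, 0], "dr": [0, 0, 0]},
  {"translation": [0, 0, 0], "dr": [0, 0, 0]},
  {"translation": [0, 0, 0], "dr": [0, 0, 0]},
  {"translation": [0, 0, 0], "dr": [0, 0, 0]},
  {"translation": [0, 0, 0], "dr": [0, 0, 0]},
  {"translation": [0, 0, 0], "dr": [0, 0, 0]},
], jaw=1, force=25)

```text
clock: 2.25
tool_pos: [0.4832, 0.0768, 0.0556]
orientation: [[0.588, 0.809, 0.001], [0.809, -0.588, 0.0], [0.001, 0.001, -1.0]]
wrist_force: [0.5, 0.7, 0.5]
opening: 0.0574
gripper_force: 0.0
```

```bash
cat > st.py <<'E'
from cell import sensors
import numpy as np
o=sensors.get_obs();R=o["orientation"]
print(round(float(o["clock"]),2),o["tool_pos"].round(4),"psi",np.degrees(np.arctan2(R[1,1],R[0,1])).round(2),R[:,2].round(3),o["joints"].round(2),round(float(o["opening"]),4),o["wrist_force"].round(1),o["moment"].round(2),o["gripper_force"])
E
python3 st.py
```

```text
2.25 [0.4832 0.0768 0.0556] psi -35.99 [ 0.001  0.    -1.   ] [ 0.04  0.    1.68 -0.    1.46  0.67] 0.0574 [0.5 0.7 0.5] [0.02 0.01 0.  ] 0.0
```

>>> carry_out([
  {"translation": [0, 0, 0], "dr": [0, 0, 0]},
  {"translation": [0, 0, 0], "dr": [0, 0, 0]},
  {"translation": [0, 0, 0], "dr": [0, 0, 0]},
  {"translation": [0, 0, 0], "dr": [0, 0, 0]},
])

```text
clock: 2.58
tool_pos: [0.4828, 0.0768, 0.0549]
orientation: [[0.588, 0.809, -0.0], [0.809, -0.588, 0.0], [-0.0, -0.0, -1.0]]
wrist_force: [0.0, -0.4, -0.1]
opening: 0.0311
gripper_force: 0.0
```

```bash
python3 st.py
```

```text
2.58 [0.4828 0.0768 0.0549] psi -36.0 [-0.  0. -1.] [0.04 0.   1.68 0.   1.46 0.67] 0.0311 [ 0.  -0.4 -0.1] [-0.03  0.04 -0.04] 0.0
```

The opening of 31 mm is less than the collar's 50 mm, so the fingers missed it. I'll look.

```bash
python3 snap.py b; python3 - <<'E'
from h import *
from cell import vision
o,c=pickle.load(open("w_b.pkl","rb"));s=vision.camera("scene")["img"];t=vision.camera("side")["img"]
a=cv2.resize(c["img"],(400,300))
b=cv2.resize(s[120:270,170:370],(400,300),interpolation=2);e=cv2.resize(t[120:270,170:370],(400,300),interpolation=2)
f=cv2.resize(c["img"][150:270,200:360],(400,300),interpolation=2)
cv2.imwrite("pics/b.png",np.vstack([np.hstack([a,f]),np.hstack([b,e])])[:,:,::-1])
E
```

```text
2.58 [0.4828 0.0768 0.0549] psi -36.0 [-0.  0. -1.] [0.04 0.   1.68 0.   1.46 0.67] 0.0311 [ 0.  -0.4 -0.1]
```

View pics/b.png

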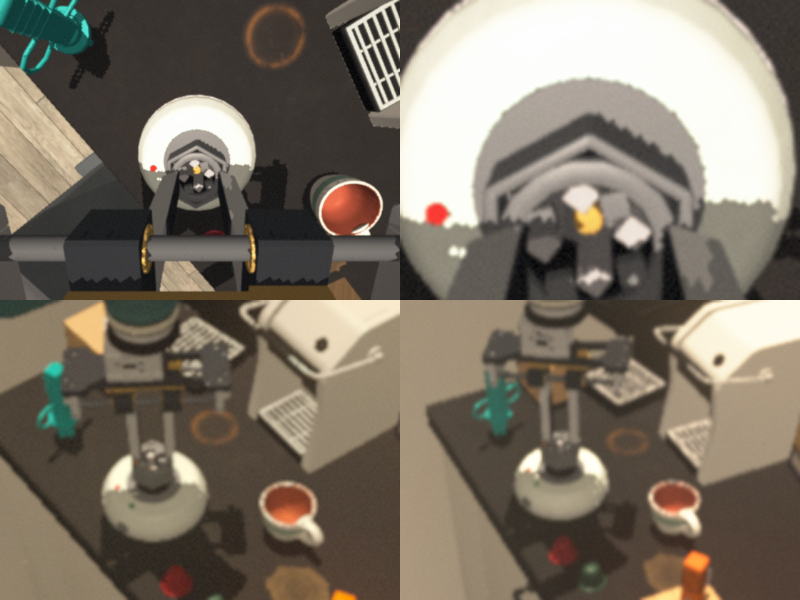

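The crop shows the fingers straddling the collar's centre, but their tips are hidden at its rim, at about (505,230) and (690,230) in the top-right panel. I'll let a little more time pass to see whether they stop.

>>> carry_out([
  {"translation": [0, 0, 0], "dr": [0, 0, 0]},
  {"translation": [0, 0, 0], "dr": [0, 0, 0]},
])

```text
clock: 2.9
tool_pos: [0.4828, 0.0768, 0.0549]
orientation: [[0.588, 0.809, 0.0], [0.809, -0.588, -0.0], [0.0, 0.0, -1.0]]
wrist_force: [0.2, -0.9, 0.6]
opening: 0.0054
gripper_force: 0.0
```

```bash
python3 st.py; python3 snap.py c; python3 - <<'E'
from h import *
o,c=pickle.load(open("w_c.pkl","rb"))
for X in [(0.482,.077,.084),(0.482,.077,.06),tuple(o["tool_pos"])]: print(proj(c,X,o))
cv2.imwrite("pics/c.png",cv2.resize(c["img"][140:300,180:380],(750,600),interpolation=2)[:,:,::-1])
E
```

```text
2.9 [0.4828 0.0768 0.0549] psi -36.0 [ 0. -0. -1.] [ 0.04  0.    1.68 -0.    1.46  0.67] 0.0054 [ 0.2 -0.9  0.6] [0.01 0.01 0.04] 0.0
2.9 [0.4828 0.0768 0.0549] psi -36.0 [ 0. -0. -1.] [ 0.04  0.    1.68 -0.    1.46  0.67] 0.0054 [ 0.2 -0.9  0.6]
[275.01089151 248.02577811]
[275.23688438 234.64021362]
[276.44246572 231.68887255]
```

View pics/c.png

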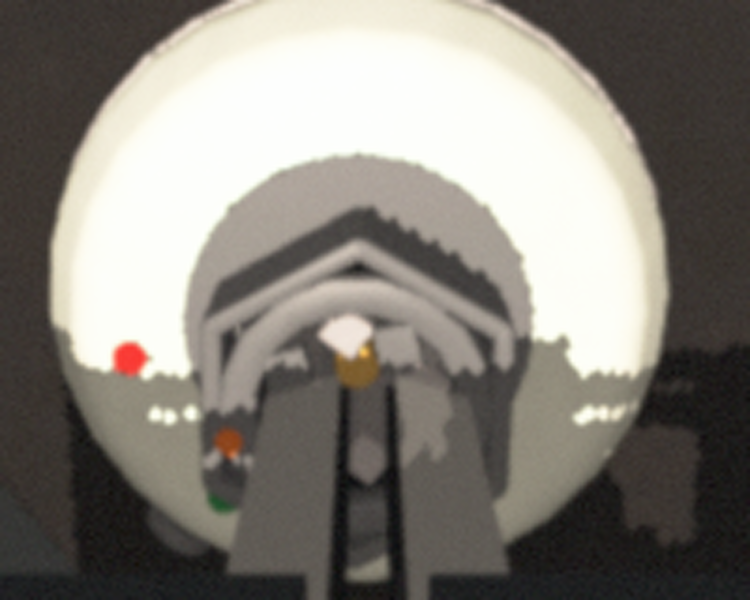

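The crop shows the finger tips ending at about (300,385) and (430,385), over the collar top and not beside it. The same tip row showed in free air, so the tips may sit behind the stated TCP. I'll check this against the scene camera.

```bash
python3 - <<'E'
from h import *
d=pickle.load(open("d0.pkl","rb"));o=d["obs"]
for n in("scene","side","wrist"):
  c=d[n]
  for back in(0,.02,.04,.06):
    z=o["tool_pos"][2]+back
    print(n,back,[proj(c,(o["tool_pos"][0]+s*.053,o["tool_pos"][1],z),o).round(0).tolist() for s in(-1,1)])
cv2.imwrite("pics/f.png",np.hstack([cv2.resize(d["scene"]["img"][100:220,240:340],(400,480),interpolation=2),cv2.resize(d["side"]["img"][80:200,240:340],(400,480),interpolation=2)])[:,:,::-1])
E
```

```text
scene 0 [[270.0, 192.0], [307.0, 169.0]]
scene 0.02 [[270.0, 185.0], [307.0, 163.0]]
scene 0.04 [[270.0, 179.0], [308.0, 157.0]]
scene 0.06 [[270.0, 172.0], [308.0, 150.0]]
side 0 [[268.0, 181.0], [304.0, 169.0]]
side 0.02 [[268.0, 174.0], [305.0, 163.0]]
side 0.04 [[268.0, 167.0], [305.0, 156.0]]
side 0.06 [[268.0, 160.0], [306.0, 149.0]]
wrist 0 [[200.0, 231.0], [355.0, 231.0]]
wrist 0.02 [[193.0, 242.0], [362.0, 242.0]]
wrist 0.04 [[184.0, 254.0], [371.0, 254.0]]
wrist 0.06 [[174.0, 269.0], [381.0, 270.0]]
```

View pics/f.png

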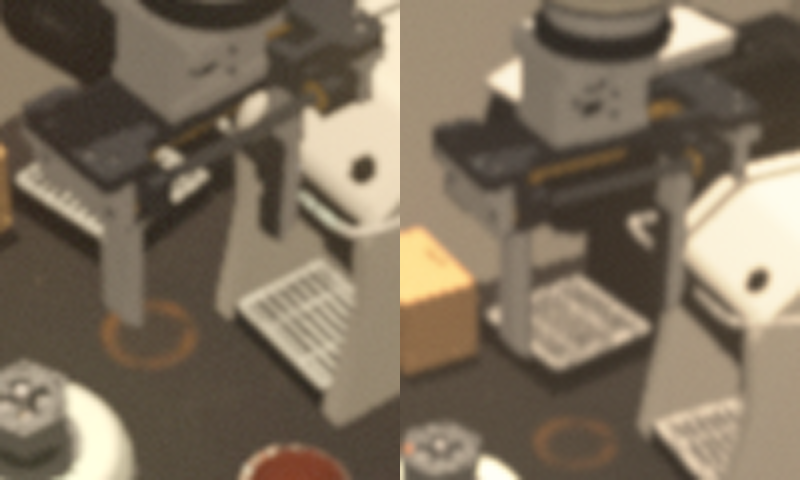

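Both fixed cameras put the finger tips (about (271,181) and (269,169)) some 36 mm behind the reported TCP. The tips are therefore above the collar, and grasping must go about 37 mm deeper than the reported TCP. I'll reopen and go down.

>>> carry_out([
  {"translation": [0, 0, 0], "dr": [0, 0, 0]},
  {"translation": [0, 0, 0], "dr": [0, 0, 0]},
  {"translation": [0, 0, 0], "dr": [0, 0, 0]},
  {"translation": [0, 0, 0], "dr": [0, 0, 0]},
  {"translation": [0, 0, 0], "dr": [0, 0, 0]},
  {"translation": [0, 0, 0], "dr": [0, 0, 0]},
  {"translation": [0, 0, 0], "dr": [0, 0, 0]},
  {"translation": [0, 0, 0], "dr": [0, 0, 0]},
], jaw=0)

```text
clock: 3.62
tool_pos: [0.4828, 0.0768, 0.0549]
orientation: [[0.588, 0.809, 0.0], [0.809, -0.588, -0.0], [0.0, 0.0, -1.0]]
wrist_force: [0.4, 0.4, 0.6]
opening: 0.0522
gripper_force: 0.0
```

>>> carry_out([
  {"translation": [0, 0, 0], "dr": [0, 0, 0]},
  {"translation": [0, 0, 0], "dr": [0, 0, 0]},
  {"translation": [0, 0, 0], "dr": [0, 0, 0]},
  {"translation": [0, 0, 0], "dr": [0, 0, 0]},
  {"translation": [0, 0, 0], "dr": [0, 0, 0]},
  {"translation": [0, 0, 0], "dr": [0, 0, 0]},
])

```text
clock: 4.12
tool_pos: [0.4828, 0.0768, 0.0549]
orientation: [[0.588, 0.809, 0.0], [0.809, -0.588, 0.0], [0.0, 0.0, -1.0]]
wrist_force: [0.1, -0.5, 0.5]
opening: 0.0914
gripper_force: 0.0
```

>>> carry_out([
  {"translation": [0, 0, 0.2], "dr": [0, 0, 0]},
  {"translation": [0, 0, 0.2], "dr": [0, 0, 0]},
  {"translation": [0, 0, 0.2], "dr": [0, 0, 0]},
  {"translation": [0, 0, 0.2], "dr": [0, 0, 0]},
  {"translation": [0, 0, 0.2], "dr": [0, 0, 0]},
  {"translation": [0, 0, 0], "dr": [0, 0, 0]},
])

```text
clock: 4.62
tool_pos: [0.4809, 0.0767, 0.0122]
orientation: [[0.588, 0.809, -0.005], [0.809, -0.588, -0.0], [-0.003, -0.004, -1.0]]
wrist_force: [-1.0, -0.4, -0.2]
opening: 0.0939
gripper_force: 0.0
```

>>> carry_out([
  {"translation": [0, 0, 0], "dr": [0, 0, 0]},
  {"translation": [0, 0, 0], "dr": [0, 0, 0]},
  {"translation": [0, 0, 0], "dr": [0, 0, 0]},
  {"translation": [0, 0, 0], "dr": [0, 0, 0]},
  {"translation": [0, 0, 0], "dr": [0, 0, 0]},
  {"translation": [0, 0, 0], "dr": [0, 0, 0]},
  {"translation": [0, 0, 0], "dr": [0, 0, 0]},
  {"translation": [0, 0, 0], "dr": [0, 0, 0]},
], jaw=1, force=25)

```text
clock: 5.28
tool_pos: [0.4813, 0.078, 0.0151]
orientation: [[0.588, 0.809, -0.003], [0.809, -0.588, 0.002], [0.0, -0.004, -1.0]]
wrist_force: [-3.3, 3.1, 4.2]
opening: 0.0498
gripper_force: 25.0
```

```bash
python3 st.py
```

```text
5.28 [0.4813 0.078  0.0151] psi -36.0 [-0.003  0.002 -1.   ] [0.04 0.03 1.74 0.   1.38 0.67] 0.0498 [-3.3  3.1  4.2] [ 0.53  0.83 -0.13] 24.953764379024506
```

The collar is gripped at 49.8 mm. I'll turn it anticlockwise.

>>> carry_out([
  {"translation": [0, -0.05, 0], "dr": [0, 0, -0.5]},
  {"translation": [0, 0, 0], "dr": [0, 0, -0.7]},
  {"translation": [0, 0, 0], "dr": [0, 0, -0.8]},
  {"translation": [0, 0, 0], "dr": [0, 0, -0.8]},
  {"translation": [0, 0, 0], "dr": [0, 0, -0.8]},
  {"translation": [0, 0, 0], "dr": [0, 0, -0.8]},
  {"translation": [0, 0, 0], "dr": [0, 0, -0.6]},
  {"translation": [0, 0, 0], "dr": [0, 0, 0]},
])

```text
clock: 5.95
tool_pos: [0.4813, 0.078, 0.0151]
orientation: [[0.103, 0.995, 0.0], [0.995, -0.103, 0.0], [0.0, 0.0, -1.0]]
wrist_force: [1.1, -0.2, 1.1]
opening: 0.0498
gripper_force: 24.9
```

```bash
python3 st.py
```

```text
5.95 [0.4813 0.078  0.0151] psi -5.94 [ 0.  0. -1.] [0.04 0.03 1.74 0.   1.37 0.15] 0.0498 [ 1.1 -0.2  1.1] [0.1  0.45 0.11] 24.90151137113571
```

>>> carry_out([
  {"translation": [0, 0, 0], "dr": [0, 0, -0.4]},
  {"translation": [0, 0, 0], "dr": [0, 0, -0.4]},
  {"translation": [0, 0, 0], "dr": [0, 0, -0.2]},
  {"translation": [0, 0, 0], "dr": [0, 0, 0]},
])

```text
clock: 6.28
tool_pos: [0.4813, 0.078, 0.0151]
orientation: [[0.001, 1.0, 0.0], [1.0, -0.001, -0.0], [-0.0, 0.0, -1.0]]
wrist_force: [0.6, -0.3, 3.0]
opening: 0.0497
gripper_force: 24.9
```

```bash
python3 st.py
```

```text
6.28 [0.4813 0.078  0.0151] psi -0.05 [ 0. -0. -1.] [ 0.04  0.03  1.74 -0.    1.37  0.05] 0.0497 [ 0.6 -0.3  3. ] [0.02 0.5  0.18] 24.904329478740692
```

>>> carry_out([
  {"translation": [0, 0, 0], "dr": [0, 0, -0.3]},
  {"translation": [0, 0, 0], "dr": [0, 0, -0.3]},
  {"translation": [0, 0, 0], "dr": [0, 0, 0]},
])

```text
clock: 6.53
tool_pos: [0.4812, 0.078, 0.0151]
orientation: [[-0.06, 0.998, 0.0], [0.998, 0.06, 0.0], [0.0, 0.0, -1.0]]
wrist_force: [-0.0, 0.9, 2.4]
opening: 0.0499
gripper_force: 25.2
```

```bash
python3 st.py
```

```text
6.53 [0.4812 0.078  0.0151] psi 3.44 [ 0.  0. -1.] [ 0.04  0.03  1.74  0.    1.37 -0.02] 0.0499 [-0.   0.9  2.4] [-0.03  0.52 -0.73] 25.167811810970306
```

>>> carry_out([
  {"translation": [0, 0, 0], "dr": [0, 0, -0.2]},
  {"translation": [0, 0, 0], "dr": [0, 0, 0]},
  {"translation": [0, 0, 0], "dr": [0, 0, 0]},
])

```text
clock: 6.78
tool_pos: [0.4813, 0.0776, 0.015]
orientation: [[-0.082, 0.997, 0.0], [0.997, 0.082, -0.0], [-0.0, 0.0, -1.0]]
wrist_force: [-0.5, -0.8, 1.8]
opening: 0.0502
gripper_force: 25.7
```

```bash
python3 st.py
```

```text
6.78 [0.4813 0.0776 0.015 ] psi 4.68 [ 0. -0. -1.] [ 0.04  0.03  1.74 -0.    1.37 -0.04] 0.0502 [-0.5 -0.8  1.8] [-0.21  0.24 -1.14] 25.68440705537796
```

The moment shows the stop has been reached, at psi about 2°, so the drive's x is at about 17°. The clamp centre puts the drive axis at (0.4812, 0.0780) in TCP coordinates. I'll release, lift and go over the beater.

>>> carry_out([
  {"translation": [0, 0, 0], "dr": [0, 0, 0]},
  {"translation": [0, 0, 0], "dr": [0, 0, 0]},
  {"translation": [0, 0, 0], "dr": [0, 0, 0]},
  {"translation": [0, 0, 0], "dr": [0, 0, 0]},
  {"translation": [0, 0, 0], "dr": [0, 0, 0]},
  {"translation": [0, 0, -0.5], "dr": [0, 0, 0]},
  {"translation": [0, 0, -1], "dr": [0, 0, 0]},
  {"translation": [0, 0, -1], "dr": [0, 0, 0]},
], jaw=0)

```text
clock: 7.45
tool_pos: [0.4793, 0.078, 0.114]
orientation: [[-0.084, 0.996, -0.005], [0.996, 0.084, -0.0], [0.0, -0.005, -1.0]]
wrist_force: [1.3, -0.1, 1.0]
opening: 0.0935
gripper_force: 0.0
```

>>> carry_out([
  {"translation": [0, 0, -1], "dr": [0, 0, 0]},
  {"translation": [0, 0, -1], "dr": [0, 0, 0.8]},
  {"translation": [-0.9, 0, 0], "dr": [0, 0, 0]},
  {"translation": [-0.9, 0, 0], "dr": [0, 0, 0]},
  {"translation": [-0.9, 0, 0], "dr": [0, 0, 0]},
  {"translation": [-0.9, 0, 0], "dr": [0, 0, 0]},
  {"translation": [-0.9, 0, 0], "dr": [0, 0, 0]},
  {"translation": [-0.9, 0.3, 0], "dr": [0, 0, 0]},
])

```text
clock: 8.12
tool_pos: [0.4921, -0.1396, 0.1956]
orientation: [[-0.0, 1.0, 0.001], [1.0, 0.0, -0.0], [-0.0, 0.001, -1.0]]
wrist_force: [2.1, -0.2, 1.0]
opening: 0.0942
gripper_force: 0.0
```

>>> carry_out([
  {"translation": [-0.9, 0, 0], "dr": [0, 0, 0]},
  {"translation": [-0.9, 0, 0], "dr": [0, 0, 0]},
  {"translation": [0, 0, 0], "dr": [0, 0, 0]},
  {"translation": [0, 0, 0], "dr": [0, 0, 0]},
  {"translation": [0, 0, 0], "dr": [0, 0, 0]},
])

```text
clock: 8.53
tool_pos: [0.4931, -0.2095, 0.1947]
orientation: [[-0.0, 1.0, -0.0], [1.0, 0.0, 0.001], [0.001, -0.0, -1.0]]
wrist_force: [0.5, -0.3, -0.2]
opening: 0.0942
gripper_force: 0.0
```

```bash
python3 snap.py d; python3 - <<'E'
from h import *
o,c=pickle.load(open("w_d.pkl","rb"));H=hsv(c);h,s,v=[H[...,i].astype(int) for i in range(3)]
R=np.zeros(h.shape,bool);R[130:320,200:350]=True
m=R&(h<15)&(s>150)&(v>90)
for b in blobs(m,60):
    hu=cv2.convexHull(cv2.findContours(b[2].astype(np.uint8),0,2)[0][0])
    print(b[0],b[1].round(1),[plane(c,b[1],z,o).round(4).tolist() for z in(.13,.1)],np.median(H[b[2]],0))
cv2.imwrite("pics/d.png",cv2.resize(c["img"][140:300,175:375],(750,600),interpolation=2)[:,:,::-1])
E
```

```text
8.53 [ 0.4931 -0.2095  0.1947] psi 0.0 [-0.     0.001 -1.   ] [-0.51  0.05  1.35  0.    1.74 -0.51] 0.0942 [ 0.5 -0.3 -0.2]
[264 191  31  48 512] [277.  210.7] [[0.4927, -0.2127, 0.13], [0.4927, -0.221, 0.1]] [ 11.  189.  166.5]
```

View pics/d.png

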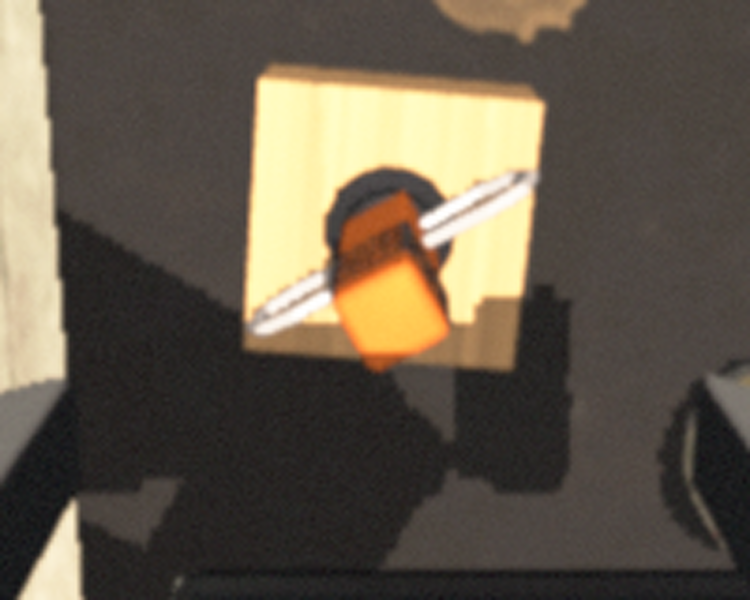

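The crop shows the beater's top face with corners at (408,253), (447,338), (377,372) and (333,295), and the loops running from (255,328) to (535,178). The beater's x is therefore at about 28°. I'll grip across the faces perpendicular to the loops, at psi −62°.

```bash
python3 - <<'E'
from h import *
o,c=pickle.load(open("w_d.pkl","rb"))
f=lambda x,y:(175+x/3.75,140+y/3.75)
T=plane(c,f(391,315),.13,o);print("top",T)
for p in((255,328),(535,178)):print("loop",plane(c,f(*p),.07,o))
print("flange",plane(c,f(390,228),.046,o))
for n,p in(("scene",(410,275)),("side",(385,268))):print("must",plane(pickle.load(open("d0.pkl","rb"))[n],p,.086))
print("delta units tool x,y",(T[1]-o["tool_pos"][1])/.04,(T[0]-o["tool_pos"][0])/.04)
E
```

```text
top [ 0.49471153 -0.22490157  0.13      ]
loop [ 0.45623401 -0.24796663  0.07      ]
loop [ 0.53484746 -0.20426128  0.07      ]
flange [ 0.49487702 -0.22440158  0.046     ]
must [ 0.62025021 -0.30832473  0.086     ]
must [ 0.61945806 -0.30695815  0.086     ]
delta units tool x,y -0.3839148834418299 0.03916113329008042
```

>>> carry_out([
  {"translation": [-0.39, 0.04, 0], "dr": [0, 0, 0]},
  {"translation": [0, 0, 0], "dr": [0, 0, 1]},
  {"translation": [0, 0, 0], "dr": [0, 0, 1]},
  {"translation": [0, 0, 0], "dr": [0, 0, 1]},
  {"translation": [0, 0, 0], "dr": [0, 0, 1]},
  {"translation": [0, 0, 0], "dr": [0, 0, 1]},
  {"translation": [0, 0, 0], "dr": [0, 0, 1]},
  {"translation": [0, 0, 0], "dr": [0, 0, 1]},
])

```text
clock: 9.25
tool_pos: [0.4952, -0.2254, 0.1952]
orientation: [[0.672, 0.741, 0.001], [0.741, -0.672, -0.001], [-0.0, 0.001, -1.0]]
wrist_force: [-0.2, -0.2, -0.1]
opening: 0.0942
gripper_force: 0.0
```

>>> carry_out([
  {"translation": [0, 0, 0], "dr": [0, 0, 1]},
  {"translation": [0, 0, 0], "dr": [0, 0, 1]},
  {"translation": [0, 0, 0.3], "dr": [0, 0, 1]},
  {"translation": [0, 0, 0.5], "dr": [0, 0, 0.25]},
  {"translation": [0, 0, 0.5], "dr": [0, 0, 0]},
  {"translation": [0, 0, 0], "dr": [0, 0, 0]},
  {"translation": [0, 0, 0], "dr": [0, 0, 0]},
])

```text
clock: 9.83
tool_pos: [0.4943, -0.2249, 0.142]
orientation: [[0.878, 0.478, -0.002], [0.478, -0.878, 0.001], [-0.001, -0.002, -1.0]]
wrist_force: [-0.2, -0.6, -0.5]
opening: 0.0945
gripper_force: 0.0
```

```bash
python3 st.py
```

```text
9.83 [ 0.4943 -0.2249  0.142 ] psi -61.42 [-0.002  0.001 -1.   ] [-0.53  0.08  1.43 -0.    1.64  0.54] 0.0945 [-0.2 -0.6 -0.5] [0.06 0.06 0.01] 0.0
```

Position and angle are good. I'll descend 95 mm and grip.

>>> carry_out([
  {"translation": [0, 0, 0.5], "dr": [0, 0, 0]},
  {"translation": [0, 0, 0.5], "dr": [0, 0, 0]},
  {"translation": [0, 0, 0.5], "dr": [0, 0, 0]},
  {"translation": [0, 0, 0.5], "dr": [0, 0, 0]},
  {"translation": [0, 0, 0.37], "dr": [0, 0, 0]},
  {"translation": [0, 0, 0], "dr": [0, 0, 0]},
  {"translation": [0, 0, 0], "dr": [0, 0, 0]},
])

```text
clock: 10.42
tool_pos: [0.4953, -0.2258, 0.0491]
orientation: [[0.879, 0.478, 0.001], [0.478, -0.879, -0.0], [0.0, 0.001, -1.0]]
wrist_force: [0.3, -0.2, -0.8]
opening: 0.0943
gripper_force: 0.0
```

>>> carry_out([
  {"translation": [0, 0, 0], "dr": [0, 0, 0]},
  {"translation": [0, 0, 0], "dr": [0, 0, 0]},
  {"translation": [0, 0, 0], "dr": [0, 0, 0]},
  {"translation": [0, 0, 0], "dr": [0, 0, 0]},
  {"translation": [0, 0, 0], "dr": [0, 0, 0]},
  {"translation": [0, 0, 0], "dr": [0, 0, 0]},
  {"translation": [0, 0, 0], "dr": [0, 0, 0]},
  {"translation": [0, 0, 0], "dr": [0, 0, 0]},
], jaw=1, force=40)

```text
clock: 11.08
tool_pos: [0.4948, -0.2256, 0.0481]
orientation: [[0.879, 0.477, 0.0], [0.477, -0.879, -0.0], [0.0, 0.0, -1.0]]
wrist_force: [-0.7, -0.6, 0.0]
opening: 0.044
gripper_force: 0.0
```

>>> carry_out([
  {"translation": [0, 0, 0], "dr": [0, 0, 0]},
  {"translation": [0, 0, 0], "dr": [0, 0, 0]},
  {"translation": [0, 0, 0], "dr": [0, 0, 0]},
  {"translation": [0, 0, 0], "dr": [0, 0, 0]},
  {"translation": [0, 0, 0], "dr": [0, 0, 0]},
])

```text
clock: 11.5
tool_pos: [0.4947, -0.2256, 0.0479]
orientation: [[0.879, 0.477, -0.0], [0.477, -0.879, 0.0], [-0.0, -0.0, -1.0]]
wrist_force: [-1.1, 0.8, 0.1]
opening: 0.0218
gripper_force: 40.0
```

```bash
python3 st.py
```

```text
11.5 [ 0.4947 -0.2256  0.0479] psi -61.5 [-0.  0. -1.] [-0.53  0.13  1.57  0.    1.45  0.54] 0.0218 [-1.1  0.8  0.1] [-0.    0.09 -0.01] 39.999058842659
```

Gripped at 21.8 mm. The seat lies 7.9 mm below the TCP, so home is at TCP z of about 0.092. I'll lift, carry and turn.

>>> carry_out([
  {"translation": [0, 0, -0.2], "dr": [0, 0, 0]},
  {"translation": [0, 0, -0.4], "dr": [0, 0, 0]},
  {"translation": [0, 0, -0.6], "dr": [0, 0, 0]},
  {"translation": [0, 0, -0.6], "dr": [0, 0, 0]},
  {"translation": [0, 0, -0.6], "dr": [0, 0, 0]},
  {"translation": [0, 0, -0.4], "dr": [0, 0, 0]},
  {"translation": [0, 0, -0.2], "dr": [0, 0, 0]},
  {"translation": [0, 0, 0], "dr": [0, 0, 0]},
])

```text
clock: 12.17
tool_pos: [0.496, -0.2263, 0.171]
orientation: [[0.879, 0.477, 0.004], [0.477, -0.879, -0.003], [0.003, 0.004, -1.0]]
wrist_force: [0.0, -0.8, -1.0]
opening: 0.0219
gripper_force: 40.0
```

>>> carry_out([
  {"translation": [0.2, -0.4, 0], "dr": [0, 0, 0]},
  {"translation": [0.4, -0.83, 0], "dr": [0, 0, 0]},
  {"translation": [0.4, -0.83, 0], "dr": [0, 0, 0]},
  {"translation": [0.4, -0.83, 0], "dr": [0, 0, 0]},
  {"translation": [0.4, -0.83, 0], "dr": [0, 0, 0]},
  {"translation": [0.4, -0.83, 0], "dr": [0, 0, 0]},
  {"translation": [0.4, -0.83, 0], "dr": [0, 0, 0]},
  {"translation": [0.4, -0.83, 0], "dr": [0, 0, 0]},
])

```text
clock: 12.83
tool_pos: [0.4803, 0.0516, 0.1664]
orientation: [[0.879, 0.477, -0.003], [0.477, -0.879, 0.0], [-0.002, -0.001, -1.0]]
wrist_force: [-0.0, -0.9, -1.5]
opening: 0.0222
gripper_force: 40.0
```

>>> carry_out([
  {"translation": [0.3, -0.6, 0], "dr": [0, 0, 0]},
  {"translation": [0, 0, 0], "dr": [0, 0, 0.5]},
  {"translation": [0, 0, 0], "dr": [0, 0, 0.7]},
  {"translation": [0, 0, 0], "dr": [0, 0, 0.7]},
  {"translation": [0, 0, 0], "dr": [0, 0, 0]},
  {"translation": [0, 0, 0], "dr": [0, 0, 0]},
  {"translation": [0, 0, 0], "dr": [0, 0, 0]},
])

```text
clock: 13.42
tool_pos: [0.4804, 0.0766, 0.1672]
orientation: [[0.955, 0.295, -0.002], [0.295, -0.955, -0.0], [-0.002, -0.0, -1.0]]
wrist_force: [-0.5, 0.6, -1.4]
opening: 0.0219
gripper_force: 40.0
```

```bash
python3 st.py; python3 snap.py e; python3 - <<'E'
from h import *
from cell import vision
o,c=pickle.load(open("w_e.pkl","rb"));s=vision.camera("scene");t=vision.camera("side");pickle.dump((o,c,s,t),open("e.pkl","wb"))
a=cv2.resize(c["img"],(400,300))
b=cv2.resize(s["img"][130:250,180:340],(400,300),interpolation=2);e=cv2.resize(t["img"][130:250,180:340],(400,300),interpolation=2)
f=cv2.resize(c["img"][140:260,200:360],(400,300),interpolation=2)
cv2.imwrite("pics/e.png",np.vstack([np.hstack([a,f]),np.hstack([b,e])])[:,:,::-1])
R=o["orientation"];dx=np.array([.4812,.0780,.12])-o["tool_pos"];print("tool delta units",(R.T@dx/.04).round(3))
E
```

```text
13.42 [0.4804 0.0766 0.1672] psi -72.83 [-0.002 -0.    -1.   ] [ 0.04 -0.05  1.51 -0.    1.68  1.31] 0.0219 [-0.5  0.6 -1.4] [0.03 0.06 0.01] 39.998937249183655
13.42 [0.4804 0.0766 0.1672] psi -72.83 [-0.002 -0.    -1.   ] [ 0.04 -0.05  1.51 -0.    1.68  1.31] 0.0219 [-0.5  0.6 -1.4]
tool delta units [ 0.032 -0.027  1.18 ]
```

No picture views are left, so I'll insert on force and height. The stem foot should reach the collar at TCP z 0.122, the slots at 0.116, the pin at 0.102, and home at 0.092.

>>> carry_out([
  {"translation": [0.03, -0.03, 0.3], "dr": [0, 0, 0]},
  {"translation": [0, 0, 0.35], "dr": [0, 0, 0]},
  {"translation": [0, 0, 0.3], "dr": [0, 0, 0]},
  {"translation": [0, 0, 0], "dr": [0, 0, 0]},
  {"translation": [0, 0, 0], "dr": [0, 0, 0]},
  {"translation": [0, 0, 0], "dr": [0, 0, 0]},
  {"translation": [0, 0, 0], "dr": [0, 0, 0]},
])

```text
clock: 14.15
tool_pos: [0.4822, 0.0783, 0.1309]
orientation: [[0.956, 0.294, 0.002], [0.294, -0.956, 0.0], [0.002, 0.0, -1.0]]
wrist_force: [-0.2, -0.3, -1.5]
opening: 0.022
gripper_force: 40.0
```

```bash
python3 st.py; python3 - <<'E'
from h import *
o,c,s,t=pickle.load(open("e.pkl","rb"))
# collar's orange dot and beater flange in the fixed views
for n,k in(("scene",s),("side",t)):
    print(n,"dot predicted if open",proj(k,(.4812-.0215*.956,.078-.0215*.292,.084)).round(1),"if locked-ish",proj(k,(.4614,.0844,.084)).round(1))
    H=hsv(k);h,S,v=[H[...,i].astype(int) for i in range(3)];x,y=proj(k,(.4812,.078,.08)).astype(int)
    R=np.zeros(h.shape,bool);R[y-14:y+14,x-18:x+18]=True
    for b in blobs(R&(h<20)&(S>90)&(v>80),2):print(b[0],b[1].round(1),np.median(H[b[2]],0))
E
```

```text
14.15 [0.4822 0.0783 0.1309] psi -72.9 [ 0.002  0.    -1.   ] [ 0.04 -0.04  1.57  0.    1.61  1.32] 0.022 [-0.2 -0.3 -1.5] [ 0.05  0.09 -0.02] 39.99897480010986
scene dot predicted if open [239.5 204.2] if locked-ish [236.6 200.9]
[239 204   3   2   5] [240.2 204.4] [ 13. 109. 112.]
side dot predicted if open [243.4 195.3] if locked-ish [241.6 192.7]
```

The orange dot in the scene view is at (240.2, 204.4), against (239.5, 204.2) predicted for open. The collar is still open, so I'll descend gently.

>>> carry_out([
  {"translation": [0, 0, 0.1], "dr": [0, 0, 0]},
  {"translation": [0, 0, 0.1], "dr": [0, 0, 0]},
  {"translation": [0, 0, 0], "dr": [0, 0, 0]},
  {"translation": [0, 0, 0], "dr": [0, 0, 0]},
])

```text
clock: 14.48
tool_pos: [0.4814, 0.0782, 0.1217]
orientation: [[0.956, 0.294, -0.001], [0.294, -0.956, -0.0], [-0.001, -0.0, -1.0]]
wrist_force: [0.0, 0.7, -0.6]
opening: 0.0218
gripper_force: 40.0
```

>>> carry_out([
  {"translation": [0, 0, 0.1], "dr": [0, 0, 0]},
  {"translation": [0, 0, 0.1], "dr": [0, 0, 0]},
  {"translation": [0, 0, 0], "dr": [0, 0, 0]},
  {"translation": [0, 0, 0], "dr": [0, 0, 0]},
])

```text
clock: 14.82
tool_pos: [0.4813, 0.0782, 0.1136]
orientation: [[0.956, 0.294, -0.001], [0.294, -0.956, -0.0], [-0.001, -0.0, -1.0]]
wrist_force: [0.0, -0.0, -1.1]
opening: 0.0219
gripper_force: 40.0
```

```bash
python3 st.py
```

```text
14.82 [0.4813 0.0782 0.1136] psi -72.9 [-0.001 -0.    -1.   ] [ 0.04 -0.03  1.6   0.    1.58  1.32] 0.0219 [ 0.  -0.  -1.1] [ 0.08 -0.03  0.02] 39.998939037323
```

>>> carry_out([
  {"translation": [0, 0, 0.08], "dr": [0, 0, 0]},
  {"translation": [0, 0, 0.08], "dr": [0, 0, 0]},
  {"translation": [0, 0, 0.06], "dr": [0, 0, 0]},
  {"translation": [0, 0, 0], "dr": [0, 0, 0]},
  {"translation": [0, 0, 0], "dr": [0, 0, 0]},
])

```text
clock: 15.23
tool_pos: [0.4814, 0.0782, 0.105]
orientation: [[0.956, 0.294, -0.0], [0.294, -0.956, -0.0], [-0.0, -0.0, -1.0]]
wrist_force: [0.4, 0.3, -1.8]
opening: 0.0217
gripper_force: 40.0
```

>>> carry_out([
  {"translation": [0, 0, 0.08], "dr": [0, 0, 0]},
  {"translation": [0, 0, 0.08], "dr": [0, 0, 0]},
  {"translation": [0, 0, 0], "dr": [0, 0, 0]},
  {"translation": [0, 0, 0], "dr": [0, 0, 0]},
])

```text
clock: 15.57
tool_pos: [0.4822, 0.0783, 0.1]
orientation: [[0.956, 0.294, 0.002], [0.294, -0.956, 0.0], [0.002, 0.0, -1.0]]
wrist_force: [-0.5, -0.1, 4.6]
opening: 0.0216
gripper_force: 40.0
```

```bash
python3 st.py
```

```text
15.57 [0.4822 0.0783 0.1   ] psi -72.9 [ 0.002  0.    -1.   ] [ 0.04 -0.03  1.62  0.    1.55  1.32] 0.0216 [-0.5 -0.1  4.6] [ 0.06  0.25 -0.01] 40.0003445148468
```

The foot is on the spring pin (about 6 N). I'll press on to home with a firmer grip.

>>> carry_out([
  {"translation": [0, 0, 0.06], "dr": [0, 0, 0]},
  {"translation": [0, 0, 0.06], "dr": [0, 0, 0]},
  {"translation": [0, 0, 0], "dr": [0, 0, 0]},
  {"translation": [0, 0, 0], "dr": [0, 0, 0]},
], force=58)

```text
clock: 15.9
tool_pos: [0.4823, 0.0783, 0.0957]
orientation: [[0.956, 0.294, 0.002], [0.294, -0.956, 0.0], [0.002, 0.001, -1.0]]
wrist_force: [-1.2, -0.2, 7.3]
opening: 0.0219
gripper_force: 58.0
```

>>> carry_out([
  {"translation": [0, 0, 0.06], "dr": [0, 0, 0]},
  {"translation": [0, 0, 0.03], "dr": [0, 0, 0]},
  {"translation": [0, 0, 0], "dr": [0, 0, 0]},
  {"translation": [0, 0, 0], "dr": [0, 0, 0]},
  {"translation": [0, 0, 0], "dr": [0, 0, 0]},
])

```text
clock: 16.32
tool_pos: [0.4824, 0.0783, 0.0928]
orientation: [[0.956, 0.294, 0.003], [0.294, -0.956, 0.0], [0.003, 0.001, -1.0]]
wrist_force: [-1.1, -0.2, 8.9]
opening: 0.0217
gripper_force: 58.0
```

```bash
python3 st.py
```

```text
16.32 [0.4824 0.0783 0.0928] psi -72.9 [ 0.003  0.    -1.   ] [ 0.04 -0.03  1.63 -0.    1.53  1.32] 0.0217 [-1.1 -0.2  8.9] [ 0.03  0.65 -0.05] 58.002524971961975
```

>>> carry_out([
  {"translation": [0, 0, 0.03], "dr": [0, 0, 0]},
  {"translation": [0, 0, 0], "dr": [0, 0, 0]},
  {"translation": [0, 0, 0], "dr": [0, 0, 0]},
  {"translation": [0, 0, 0], "dr": [0, 0, 0]},
])

```text
clock: 16.65
tool_pos: [0.4824, 0.0783, 0.0918]
orientation: [[0.956, 0.294, 0.003], [0.294, -0.956, 0.0], [0.003, 0.001, -1.0]]
wrist_force: [-3.0, -0.0, 10.4]
opening: 0.0217
gripper_force: 58.0
```

>>> carry_out([
  {"translation": [0, 0, 0.02], "dr": [0, 0, 0]},
  {"translation": [0, 0, 0], "dr": [0, 0, 0]},
  {"translation": [0, 0, 0], "dr": [0, 0, 0]},
  {"translation": [0, 0, 0], "dr": [0, 0, 0]},
])

```text
clock: 16.98
tool_pos: [0.4824, 0.0783, 0.0918]
orientation: [[0.956, 0.294, 0.003], [0.294, -0.956, 0.0], [0.003, 0.001, -1.0]]
wrist_force: [-3.5, -1.1, 12.4]
opening: 0.0216
gripper_force: 58.0
```

It stops at 0.0918 while the force rises, which means home. I'll add some holding force.

>>> carry_out([
  {"translation": [-0.02, 0, 0.04], "dr": [0, 0, 0]},
  {"translation": [0, 0, 0.04], "dr": [0, 0, 0]},
  {"translation": [0, 0, 0], "dr": [0, 0, 0]},
  {"translation": [0, 0, 0], "dr": [0, 0, 0]},
  {"translation": [0, 0, 0], "dr": [0, 0, 0]},
  {"translation": [0, 0, 0], "dr": [0, 0, 0]},
])

```text
clock: 17.48
tool_pos: [0.4825, 0.0783, 0.0917]
orientation: [[0.956, 0.294, 0.006], [0.294, -0.956, 0.001], [0.006, 0.001, -1.0]]
wrist_force: [-6.2, -0.9, 23.0]
opening: 0.022
gripper_force: 58.0
```

```bash
python3 st.py; python3 - <<'E'
from h import *
from cell import vision
for n in("scene","side"):
    k=vision.camera(n);H=hsv(k);h,S,v=[H[...,i].astype(int) for i in range(3)]
    x,y=proj(k,(.4812,.078,.087)).astype(int);R=np.zeros(h.shape,bool);R[y-22:y+22,x-20:x+20]=True
    for b in blobs(R&(v<45),15):print(n,"dark",b[0],b[1].round(1))
    print("flange centre predicted home",proj(k,(.4812,.078,.087)).round(1), "1cm up",proj(k,(.4812,.078,.097)).round(1))
E
```

```text
17.48 [0.4825 0.0783 0.0917] psi -72.89 [ 0.006  0.001 -1.   ] [ 0.04 -0.03  1.64  0.    1.52  1.32] 0.022 [-6.2 -0.9 23. ] [ 0.1   1.78 -0.04] 58.00792157649994
flange centre predicted home [244.8 197.6] 1cm up [244.6 194.9]
flange centre predicted home [249.2 190.9] 1cm up [249.1 188. ]
```

It is firmly home: 23 N with z unchanged. I'll ease off slightly to keep it upright, then hand in.

>>> carry_out([
  {"translation": [-0.01, 0, -0.03], "dr": [0, 0, 0]},
  {"translation": [0, 0, 0], "dr": [0, 0, 0]},
  {"translation": [0, 0, 0], "dr": [0, 0, 0]},
  {"translation": [0, 0, 0], "dr": [0, 0, 0]},
  {"translation": [0, 0, 0], "dr": [0, 0, 0]},
  {"translation": [0, 0, 0], "dr": [0, 0, 0]},
])

```text
clock: 18.08
tool_pos: [0.4824, 0.0783, 0.0917]
orientation: [[0.956, 0.294, 0.007], [0.294, -0.956, 0.001], [0.006, 0.001, -1.0]]
wrist_force: [-4.7, 0.5, 18.9]
opening: 0.0219
gripper_force: 58.0
```

```bash
python3 st.py; python3 -c "
from cell import sensors,robot
o=sensors.get_obs()
if o['wrist_force'][2]>13 and o['tool_pos'][2]<.0925: print(robot.hand_in())"
```

```text
18.08 [0.4824 0.0783 0.0917] psi -72.89 [ 0.007  0.001 -1.   ] [ 0.04 -0.03  1.64  0.    1.52  1.32] 0.0219 [-4.7  0.5 18.9] [ 0.17  1.19 -0.04] 58.00602078437805
the job is handed in; nothing more can be done
None
```

The job is handed in at 18.1 s: the collar is turned to its open stop, and the beater is meshed, pressed fully home and still held there (about 19 N down, about 0.4° off upright by the tool); the last stage was judged by force and height only, with no close-up picture of the flange on the collar.

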